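# Reassemble the coffee drip filter on its glass

## Task

The steel coffee filter has been washed and lies about in its four pieces; put it together again on the shorter of the two glasses on the tray, building it up there one piece at a time from the bottom: brim plate on the glass, chamber in the plate's ring, press into the chamber with its grip up, lid over the chamber, each seated level and fully home. Leave both glasses, the teaspoon, the spice jar and the bottle opener where they are.

Things in the scene. Friction and masses are not known exactly. Their poses are not given: they have to be found in the camera images.
- tray: Brown rectangular tray, 195 x 268 mm (x, y), lying flat and fixed; rim 16 mm high, inner floor 3 mm above the worktop. Origin at the centre of its underside; its y axis runs along its length. The two glasses stand on it, one towards each end, the spoon between them.
- short_glass: The target: small clear glass cup without a handle, 62 mm high, standing upright, loose, 150 g. Outside diameter 60 mm at the foot, 72 mm at the rim; the mouth is about 65 mm wide inside. Origin at the centre of its underside, z up; rim 62 mm above the origin.
- tall_glass: Not the target: taller clear drinking glass, 103 mm high, 81 mm across the rim, standing upright on the same tray. Origin at the centre of its underside. Leave it.
- brim_plate: 1st piece, 90 g: flat round steel plate, right way up. Origin: centre of underside, z up. Boss 52 mm across, chamfered (z 0-8 mm), goes into the glass's mouth; flange 96 mm across (z 8-11) rests on the glass rim, origin then 54 mm above the glass's; raised ring on top (z 11-27), 63 mm outside, 58 inside: grasp across the ring's outside, fingertips above the flange.
- chamber: 2nd piece, 80 g: open steel cup, no handle, upright, 56 mm high, body 50 mm across, rolled rim 53, foot chamfered to 45. Inside 46 mm across, floor 3 mm thick. Origin: centre of underside, z up. It stands in the plate's ring on the plate's top face, origin then 11 mm above the plate's. Grasp across the body.
- press: 3rd piece, 50 g: steel disc 38 mm across, 6 mm thick, standing flat, with a thin upright stem and on it a round grip 12 mm across (z 50-72 mm). Origin: centre of the disc's underside, z up. It goes into the chamber onto its floor, origin then 3 mm above the chamber's; the grip then ends 19 mm above the chamber's rim. Grasp the grip near its top.
- lid: 4th piece, 60 g: hollow steel lid on its open edge. Skirt 66 mm across, 62 inside (z 0-12 mm), sloped shoulder, crown 46 mm across up to z = 40, black round knob 15 mm across (z 46-57, top 59). Origin: centre of the open edge, z up. It goes over grip and chamber until the shoulder sits on the chamber's rim, origin then about 43 mm above the chamber's. Grasp the knob.
- teaspoon: Bystander: metal teaspoon, 137 x 28 x 13 mm, lying on the tray between the glasses. Origin at the centre of its underside.
- spice_jar: Bystander: round spice jar with a white lid, 47 mm across, 98 mm high, standing. Origin at the centre of its underside.
- bottle_opener: Bystander: bottle opener with a pale handle, 174 x 41 x 20 mm, lying along its own x axis near the front edge. Origin at the centre of its underside.
Things that resemble listed ones, but are neither listed nor needed, are in the scene too. What is shaped like the press but pink or yellow is not meant.

How it is judged:
On the way, in this order (a step that is already met when the one before it is completed fails the run):
1. the brim plate sits level on the rim of the short glass (z of brim_plate in the frame of short_glass between 0.05 and 0.058 m and horizontal distance between brim_plate and short_glass below 0.01 m and angle between brim_plate's own z axis and vertical below 0.1 rad), for 0.2 s.
2. the chamber stands inside the plate's ring, on the plate (z of chamber in the frame of brim_plate between 0.008 and 0.0145 m and horizontal distance between chamber and brim_plate below 0.009 m and angle between chamber's own z axis and vertical below 0.1 rad), for 0.2 s.
3. the press lies on the chamber's floor, grip up (z of press in the frame of chamber between 0 and 0.0065 m and horizontal distance between press and chamber below 0.009 m and angle between press's own z axis and vertical below 0.1 rad), for 0.2 s.
4. the lid sits on the chamber's rim (z of lid in the frame of chamber between 0.038 and 0.0485 m and horizontal distance between lid and chamber below 0.009 m and angle between lid's own z axis and vertical below 0.1 rad), for 0.2 s.
At the end, for the whole second after the job is handed in: On the upright short glass: plate on its rim (height 4 mm, axes 10 mm), chamber on the plate in the ring (3 mm, 9 mm), press on the chamber's floor, grip up (4 mm, 9 mm), lid on the chamber's rim (5 mm, 9 mm); all level within 0.1 rad, released, at rest (all of step 1 and all of step 2 and all of step 3 and all of step 4 and angle between short_glass's own z axis and vertical below 0.06 rad and linear speed of each of brim_plate, chamber, press, lid, short_glass below 0.02 m/s); the robot touches nothing.
It fails at once if the short glass is shifted by more than 30 mm or tipped (distance of short_glass from where it was at the start of the episode above 0.03 m or angle between short_glass's own z axis and vertical above 0.35 rad).
It fails at once if the tall glass is shifted by more than 30 mm or tipped (distance of tall_glass from where it was at the start of the episode above 0.03 m or angle between tall_glass's own z axis and vertical above 0.35 rad).
It fails at once if the teaspoon is shifted by more than 30 mm or tipped (distance of teaspoon from where it was at the start of the episode above 0.03 m or angle between teaspoon's own z axis and vertical above 0.35 rad).
It fails at once if the spice jar is shifted by more than 30 mm or tipped (distance of spice_jar from where it was at the start of the episode above 0.03 m or angle between spice_jar's own z axis and vertical above 0.35 rad).
It fails at once if the bottle opener is shifted by more than 30 mm or tipped (distance of bottle_opener from where it was at the start of the episode above 0.03 m or angle between bottle_opener's own z axis and vertical above 0.35 rad).
It also fails if it takes over 112 s, if anything falls off the work surface, if the arm or the gripper's body presses on something with over 40 N, if the wrist force passes 120 N, or if a joint passes its speed limit or range.

## Robot

A 6-joint arm with a two-finger parallel gripper is mounted at the origin on a cart in front of the work surface, level with it; the furniture and walls round the work are solid. World frame = base frame: x ahead of the robot, y to its left, z up, the work surface at z = 0. Lengths are in m, angles in rad, forces in N, time in s.
With the tool pointing down it reaches from about 0.25 to 0.8 m from the base axis. Payload 3.9 kg.
Tool frame: the origin (TCP) lies between the finger pads; the fingertips stand 11 mm ahead of it and the grasp point (between the pads) lies 8 mm behind it; z points along the fingers, y is the line along which they close (so a half turn about z gives the same grasp; the last joint's range is limited). The gripper opens to 85 mm and grips with 20 to 120 N. Pads are 22 mm wide; open, the fingers measure 114 mm over their backs; the gripper's body (76 mm by 85 mm) begins 54 mm behind the grasp point. The pads swing forward as they close: fully open they stand 13 mm farther back than shut.
Start: joints at [1.232, 0.26, -0.138, 1.173, 0, 1.571], TCP at [0.174, 0.495, 0.242] pointing down, gripper open.
Joint ranges: [-2.78, 2.78], [-0.83, 1.72], [-1.28, 1.37], [-1.9, 2.12], [-1.57, 1.48], [-3.14, 3.14]. Speed limits (rad/s): [2.57, 2.57, 3.14, 3.14, 3.14, 3.14].

## Interface

Orientations are given as [roll, pitch, yaw] about the fixed x, y, z axes, in that order (R = Rz(yaw) Ry(pitch) Rx(roll)).
In Python, from station import * gives the robot as it stands. The module is installed in compiled form; this text tells all that it offers. Calls block until the motion is done:
- move_ptp(position, orientation): joint-space move of the TCP to a pose.
- move_l(position, frame=None, rate=0.15): straight line of the TCP; frame=None keeps the orientation; rate is the mean speed in m/s.
- move_j(angles): joint-space move.
- set_gripper(opening, squeeze=None): opening from 0.0 (shut) to 1.0 (fully open); squeeze is the grip in N (None keeps the last); returns when the fingers have stopped.
- wait(seconds).
- inverse_kinematics(position, orientation): joint angles nearest the present ones, or None.
- read_state(): the state.
- grab_frame(name): name is "scene" or "side" or "wrist"; returns a dict with "img" (400x640x3 uint8, red, green, blue), "fovy" (degrees; the focal length in pixels is half the picture's height over the tangent of half this angle, whatever the lens; pixels are square), "cx", "cy" (the principal point, pixels), "rvec" (rotation vector, rad) and "tvec" (3), from world to camera coordinates, as OpenCV has them; the wrist camera has in their place "mount" (4x4, takes a point from camera to tool coordinates, whose origin is the TCP and whose axes are the flange's). Camera axes: x right, y down, z forward; pixel columns grow to the right and rows downward; lengths in m; the calibration is good to about 2 mm. A picture is of the moment at which its call begins: read the wrist's pose just before it. There is no depth.
A pose or a line that the arm cannot do raises IKError and nothing moves.
- close_job(): hands the job in; it is judged then, once.
Trained networks look in a picture, given as the dict that the camera call returned (one of the last four; its "shot" number tells which), for a name from the list of things; names that differ only in an ending like _2 or _b are one class to them, and where a whole thing is asked for, a point or a joint stands for the part that bears it (a point fixed in the world has none). Each returns a list of dicts, best first, with "confidence" (0 to 1); they miss things now and then, are a little off and sometimes report something else, mostly with a low value. They report only what shows in the picture. A call takes as long as a camera call. They do not tell look-alikes from the thing itself.
- boxes_of(picture, target): "position" ([column, row] in pixels, amid what is visible of it).
- outline_of(picture, target): "region" (400x640 bool, what is visible of it) and "position" ([column, row] in pixels, amid what is visible of it).
- place_of(picture, target): "position" ([column, row] in pixels: a listed point, or the origin of a listed thing).
The state is a dict: "clock": time; "joint_pos": joint angles; "dq": joint speeds; "joint_torque": joint torques, N m; "tool_pos": TCP position; "eef_rot": TCP orientation; "wrist_force": force on the tool from outside, world axes, zero at the start; "moment": the same for the moment, N m; "width": opening from 0.0 (shut) to 1.0 (fully open); "finger_force": force on a finger pad.
Only numpy, scipy, OpenCV 4.12 (cv2) and the standard library are available. Lean on these libraries where they do the work, as an engineer would, in place of code of your own. Each camera call takes 0.05 s, during which the arm holds its last target. There are 200 camera calls.

## Working session

There is one attempt and no reset: what is moved stays moved. The work goes in short steps, each a Python script; the robot and the scene stay as the last script left them, time stands still between calls to the robot, and variables do not carry over. Pictures are saved under pics/ and viewed, at most 14 in all, crops included, and the job is handed in when it is done.

```bash
mkdir -p pics; cat > h.py <<'E'
from station import *
import numpy as np, cv2
from scipy.spatial.transform import Rotation as R
def K(p):
    f=200/np.tan(np.radians(p["fovy"])/2); return f
def ray(p,uv,pose=None):
    f=K(p); d=np.array([(uv[0]-p["cx"])/f,(uv[1]-p["cy"])/f,1.0])
    if "mount" in p:
        T=np.eye(4); T[:3,:3]=R.from_euler("xyz",pose[1]).as_matrix(); T[:3,3]=pose[0]
        M=T@np.array(p["mount"]); return M[:3,3],M[:3,:3]@d
    Rm=cv2.Rodrigues(np.array(p["rvec"],float))[0]
    return -Rm.T@np.array(p["tvec"]).ravel(),Rm.T@d
def atz(p,uv,z,pose=None):
    o,d=ray(p,uv,pose); return o+d*(z-o[2])/d[2]
def proj(p,X,pose=None):
    f=K(p); X=np.asarray(X,float)
    if "mount" in p:
        T=np.eye(4); T[:3,:3]=R.from_euler("xyz",pose[1]).as_matrix(); T[:3,3]=pose[0]
        c=(np.linalg.inv(T@np.array(p["mount"]))@np.append(X,1))[:3]
    else: c=cv2.Rodrigues(np.array(p["rvec"],float))[0]@X+np.array(p["tvec"]).ravel()
    return np.array([p["cx"]+f*c[0]/c[2],p["cy"]+f*c[1]/c[2]])
def tri(a,b):
    (o1,d1),(o2,d2)=a,b
    s=np.linalg.lstsq(np.c_[d1,-d2],o2-o1,rcond=None)[0]
    p,q=o1+s[0]*d1,o2+s[1]*d2; return (p+q)/2,np.linalg.norm(p-q)
def shot(n,save=None):
    s=read_state(); p=grab_frame(n)
    if save: cv2.imwrite("pics/"+save,p["img"][:,:,::-1])
    return p,(np.array(s["tool_pos"]),np.array(s["eef_rot"]))
E
cat > a.py <<'E'
from h import *
s=read_state(); print({k:np.round(v,3) for k,v in s.items()})
Z=dict(tray=0,short_glass=.003,tall_glass=.003,brim_plate=0,chamber=0,press=0,lid=0,teaspoon=.003,spice_jar=0,bottle_opener=0)
for n in("scene","side","wrist"):
    p,po=shot(n,n+"0.png")
    print(n,p["fovy"],np.round(ray(p,(320,200),po),3).tolist())
    for t in Z:
        for q in place_of(p,t):
            print(n,t,round(q["confidence"],2),np.round(q["position"]),np.round(atz(p,q["position"],Z[t],po)[:2],3))
E
python3 a.py
```

```text
{'clock': np.float64(0.0), 'joint_pos': array([ 1.232,  0.261, -0.139,  1.173, -0.   ,  1.571]), 'dq': array([-0.   , -0.   , -0.001,  0.002, -0.   ,  0.   ]), 'joint_torque': array([-0.0000e+00, -4.0568e+01,  2.5392e+01,  1.9000e-02,  0.0000e+00,
       -0.0000e+00]), 'tool_pos': array([0.174, 0.495, 0.241]), 'eef_rot': array([-3.14 ,  0.   ,  2.803]), 'wrist_force': array([-0.404, -0.522,  0.257]), 'moment': array([ 0.026, -0.008, -0.01 ]), 'finger_force': np.float64(0.0), 'width': np.float64(0.998)}
scene 54.6738895580484 [[0.062, -0.723, 0.686], [0.44, 0.676, -0.591]]
scene tray 0.74 [260. 175.] [0.49  0.292]
scene short_glass 0.69 [271. 184.] [0.491 0.217]
scene short_glass 0.33 [260. 175.] [0.489 0.289]
scene tall_glass 0.85 [254. 164.] [0.505 0.365]
scene tall_glass 0.27 [367. 309.] [ 0.431 -0.33 ]
scene brim_plate 0.85 [356. 209.] [ 0.633 -0.035]
scene chamber 0.92 [313. 222.] [ 0.498 -0.015]
scene press 0.75 [373. 309.] [ 0.443 -0.335]
scene press 0.54 [412. 333.] [ 0.468 -0.428]
scene press 0.51 [286. 210.] [0.464 0.078]
scene lid 0.95 [332. 267.] [ 0.442 -0.184]
scene teas
[... 212 characters left out ...]
y 0.74 [304. 254.] [0.492 0.306]
side short_glass 0.84 [308. 237.] [0.508 0.201]
side tall_glass 0.64 [296. 264.] [0.498 0.37 ]
side tall_glass 0.25 [308. 237.] [0.508 0.202]
side brim_plate 0.77 [292. 202.] [ 0.633 -0.064]
side chamber 0.62 [331. 214.] [0.474 0.011]
side press 0.63 [356. 181.] [ 0.443 -0.346]
side press 0.55 [353. 179.] [ 0.462 -0.367]
side press 0.48 [328. 226.] [0.468 0.105]
side lid 0.59 [351. 194.] [ 0.44  -0.195]
side teaspoon 0.42 [305. 250.] [0.495 0.287]
side spice_jar 0.8 [276. 218.] [0.646 0.085]
side bottle_opener 0.69 [363. 218.] [0.365 0.021]
side bottle_opener 0.4 [305. 256.] [0.488 0.317]
wrist 61.47851609085138 [[0.107, 0.519, 0.375], [0.267, -0.086, -0.96]]
```

View pics/scene0.png

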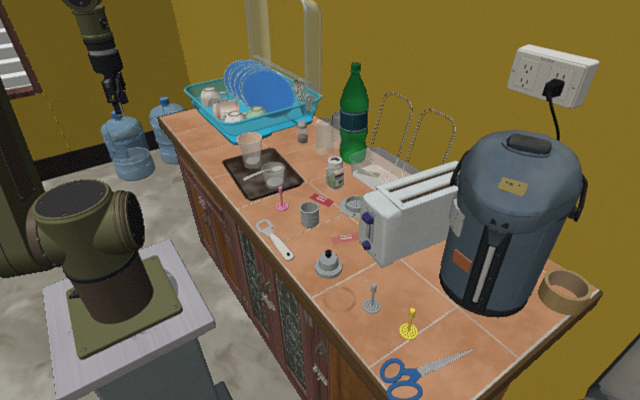

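View pics/side0.png

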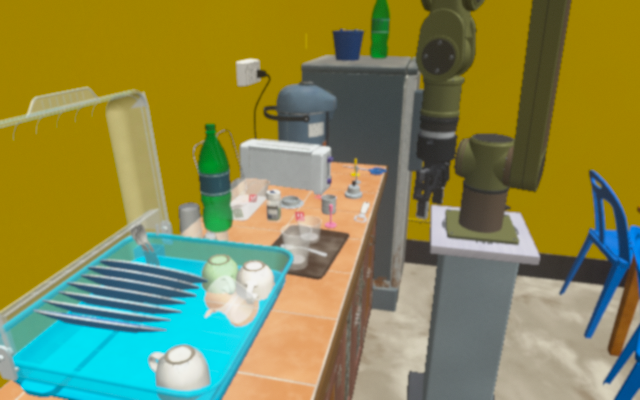

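Presses by shape: pink at (282,205), steel-grey at (373,300), yellow at (409,328). The steel-grey one fits the description. I'll confirm it in a crop while taking wrist views over the pieces.

```bash
cat > b.py <<'E'
from h import *
Z=dict(short_glass=.003,tall_glass=.003,brim_plate=0,chamber=0,press=0,lid=0,spice_jar=0)
im=cv2.imread("pics/scene0.png")[255:345,310:450]; cv2.imwrite("pics/crop1.png",cv2.resize(im,None,fx=4,fy=4,interpolation=3))
out=[]
for i,(x,y) in enumerate([(.5,.2),(.55,-.03),(.45,-.25)]):
    move_ptp([x,y-.06,.32],[np.pi,0,np.pi/2]); wait(.3)
    p,po=shot("wrist","w%d.png"%i)
    if i==0: print(np.round(p["mount"],3).tolist())
    for t in Z:
        for q in place_of(p,t):
            if q["confidence"]>.2: print(i,t,round(q["confidence"],2),np.round(q["position"]),np.round(atz(p,q["position"],Z[t],po)[:2],4))
    out.append(p["img"][:,:,::-1])
print(read_state()["clock"])
cv2.imwrite("pics/w.png",cv2.resize(np.vstack(out),None,fx=.5,fy=.5,interpolation=cv2.INTER_AREA))
E
python3 b.py
```

```text
[[0.0, -0.962, -0.274, 0.071], [1.0, 0.0, 0.001, -0.002], [-0.001, -0.274, 0.962, -0.132], [0.0, 0.0, 0.0, 1.0]]
0 short_glass 0.74 [321.  96.] [0.5023 0.2192]
0 brim_plate 0.8 [408. 271.] [ 0.6325 -0.0297]
0 chamber 0.92 [312. 257.] [ 0.4896 -0.0075]
0 press 0.61 [292. 186.] [0.4626 0.1005]
0 lid 0.82 [276. 354.] [ 0.4304 -0.1779]
0 spice_jar 0.72 [428. 186.] [0.6501 0.1007]
1 brim_plate 0.6 [381. 110.] [ 0.6309 -0.0276]
1 chamber 0.74 [273.  92.] [ 0.4908 -0.0057]
1 press 0.69 [251. 312.] [ 0.4458 -0.33  ]
1 press 0.46 [269. 356.] [ 0.4702 -0.4127]
1 lid 0.76 [235. 219.] [ 0.4302 -0.1775]
1 lid 0.7 [385. 114.] [ 0.636  -0.0316]
1 spice_jar 0.94 [405.   4.] [0.6531 0.0959]
2 press 0.71 [328. 232.] [ 0.4644 -0.4173]
2 press 0.62 [314. 169.] [ 0.4446 -0.3253]
2 lid 0.84 [304.  50.] [ 0.4319 -0.1753]
7.4167
```

View pics/crop1.png

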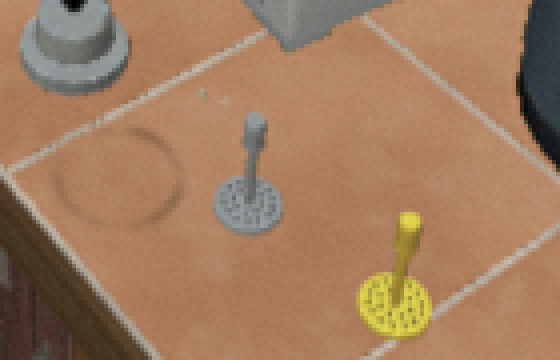

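View pics/w.png

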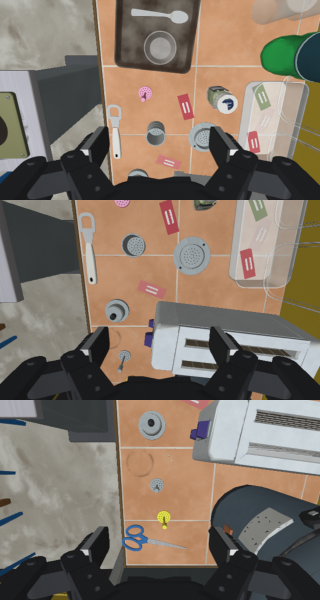

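Crop confirms the steel-grey press with the perforated disc. The plate sits between the toaster and the spice jar; I'll check that clearance and measure the glass and plate from nearer.

```bash
cat > c.py <<'E'
from h import *
for i,(n,x,y,z0) in enumerate([("brim_plate",.632,-.029,0),("short_glass",.502,.219,.003)]):
    # two hover views at different x offsets / heights
    for j,(dy,z) in enumerate([(-.03,.22),(-.05,.30)]):
        move_ptp([x,y+dy,z+ (.03 if i else 0)],[np.pi,0,np.pi/2]); wait(.3)
        p,po=shot("wrist","c%d%d.png"%(i,j))
        for q in place_of(p,n)[:2]: print(n,"place",round(q["confidence"],2),np.round(q["position"]),np.round(atz(p,q["position"],z0,po)[:2],4))
        for q in outline_of(p,n)[:1]:
            c=max(cv2.findContours(q["region"].astype(np.uint8),0,1)[0],key=cv2.contourArea)
            e=cv2.fitEllipse(cv2.convexHull(c)); zz=.011 if i==0 else .065
            print("outline",round(q["confidence"],2),np.round(e[0]),np.round(e[1]),np.round(atz(p,e[0],zz,po)[:2],4), "diam mm", np.round(np.array(e[1])/K(p)*(ray(p,e[0],po)[0][2]-zz)*1000))
print(read_state()["clock"])
E
python3 c.py; python3 -c "
import cv2,numpy as np
cv2.imwrite('pics/c.png',np.hstack([cv2.resize(cv2.imread('pics/c%d.png'%i),None,fx=.625,fy=.625,interpolation=3) for i in(1,11)]))"
```

```text
brim_plate place 0.91 [322. 140.] [ 0.6343 -0.0267]
outline 0.64 [319. 143.] [95. 95.] [ 0.632  -0.0284] diam mm [96. 97.]
brim_plate place 0.68 [320. 120.] [ 0.6321 -0.0282]
outline 0.98 [321. 120.] [78. 80.] [ 0.6324 -0.0283] diam mm [ 97. 100.]
short_glass place 0.57 [320. 140.] [0.5031 0.2187]
outline 0.71 [409. 333.] [52. 61.] [0.6014 0.0136] diam mm [49. 58.]
short_glass place 0.71 [318. 120.] [0.4997 0.2171]
outline 0.63 [319. 121.] [62. 65.] [0.501  0.2192] diam mm [74. 76.]
12.4583[ WARN:0@0.006] global loadsave.cpp:275 findDecoder imread_('pics/c1.png'): can't open/read file: check file path/integrity
Traceback (most recent call last):
cv2.error: OpenCV(4.12.0) /io/opencv/modules/imgproc/src/resize.cpp:4208: error: (-215:Assertion failed) !ssize.empty() in function 'resize'
```

```bash
python3 -c "
import cv2,numpy as np
cv2.imwrite('pics/c.png',np.vstack([cv2.resize(cv2.imread('pics/c%s.png'%i),None,fx=.72,fy=.72,interpolation=3) for i in('00','11')]))"
```

```text
(no output)
```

View pics/c.png

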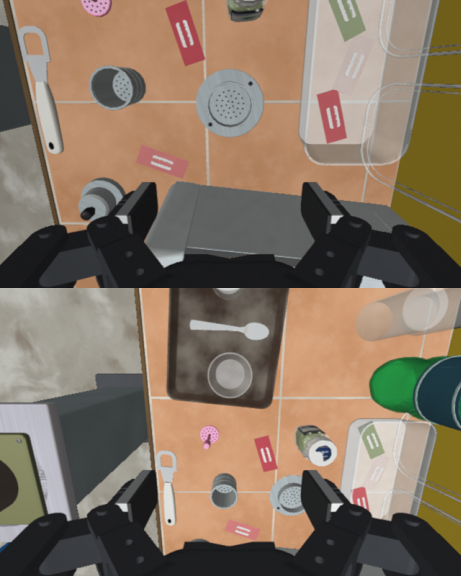

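Wrist views: the plate at (322,140) in the upper shot has about 0.1 m free to the toaster and the clear box, and the short glass at (319,121) in the lower shot is clear. Taking the plate.

```bash
cat >> h.py <<'E'
D=[np.pi,0,np.pi/2]
def frc(): return np.array(read_state()["wrist_force"])
def up(z,rate=.2):
    t=read_state()["tool_pos"]; move_l([t[0],t[1],z],rate=rate)
def grasp(x,y,z,hover,pre=1.0,squeeze=40,yaw=np.pi/2):
    set_gripper(pre); move_ptp([x,y,hover],[np.pi,0,yaw]); move_l([x,y,z+.03],rate=.2); move_l([x,y,z],rate=.06)
    set_gripper(0.,squeeze); wait(.2); s=read_state()
    print("grasp width mm",round(85*s["width"],1),"ff",round(float(s["finger_force"]),1),"tcp",np.round(s["tool_pos"],4))
def lower(zend,step=.0015,lim=4.):
    """guarded descent; stops on upward contact force"""
    wait(.2); f0=frc()
    while True:
        t=np.array(read_state()["tool_pos"])
        if t[2]<=zend+1e-4: break
        move_l([t[0],t[1],max(zend,t[2]-step)],rate=.03)
        f=frc()-f0
        if f[2]>lim or np.linalg.norm(f[:2])>8: break
    wait(.15)
    print("stop z",np.round(read_state()["tool_pos"],4),"df",np.round(frc()-f0,1),"clock",read_state()["clock"])
E
python3 - <<'E'
from h import *
grasp(.632,-.0283,.024,.15)
up(.16); s=read_state(); print(85*s["width"],s["clock"],s["finger_force"])
p,po=shot("wrist","g1.png")
p,_=shot("scene","g1s.png")
a=cv2.imread("pics/g1.png"); b=cv2.imread("pics/g1s.png")[100:300,200:520]
cv2.imwrite("pics/g1c.png",np.vstack([a[150:],cv2.resize(b,(640,400),interpolation=3)[:330]]))
E
```

```text
grasp width mm 60.9 ff 42.3 tcp [ 0.6324 -0.0283  0.0252]
60.954315775132876 16.5 43.616942167282104
```

View pics/g1c.png

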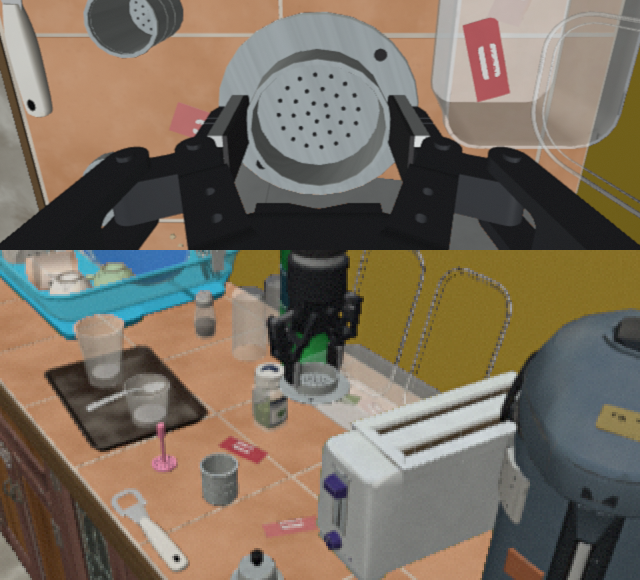

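Plate is held level. Placing it on the glass with a guarded descent.

```bash
python3 - <<'E'
from h import *
move_ptp([.502,.219,.16],D); move_l([.502,.219,.092],rate=.1)
lower(.0795)
p,po=shot("wrist","p1a.png")
set_gripper(1.); wait(.2); up(.2); move_l([.502,.18,.25]); wait(.2)
p,po=shot("wrist","p1.png"); print(read_state()["clock"])
for n in("brim_plate","short_glass"):
  for q in place_of(p,n)[:2]: print(n,round(q["confidence"],2),np.round(q["position"]),np.round(atz(p,q["position"],.057 if n[0]=="b" else .003,po)[:2],4))
for q in outline_of(p,"brim_plate")[:2]:
  c=max(cv2.findContours(q["region"].astype(np.uint8),0,1)[0],key=cv2.contourArea); e=cv2.fitEllipse(cv2.convexHull(c))
  print(np.round(e,1) if 0 else e, np.round(atz(p,e[0],.068,po),4))
q=shot("side")[0]
b=cv2.resize(q["img"][180:290,240:400,::-1],(640,440),interpolation=3)
cv2.imwrite("pics/p1c.png",cv2.resize(np.vstack([b,p["img"][:260,:,::-1]]),None,fx=.8,fy=.8))
E
```

```text
stop z [0.5025 0.2193 0.0819] df [-2.9 -1.5 10.6] clock 20.8667
23.0583
brim_plate 0.73 [322. 137.] [0.503  0.2198]
((320.23248291015625, 138.2095489501953), (103.23018646240234, 104.49250793457031), 171.64979553222656) [0.5016 0.2194 0.068 ]
```

View pics/p1c.png

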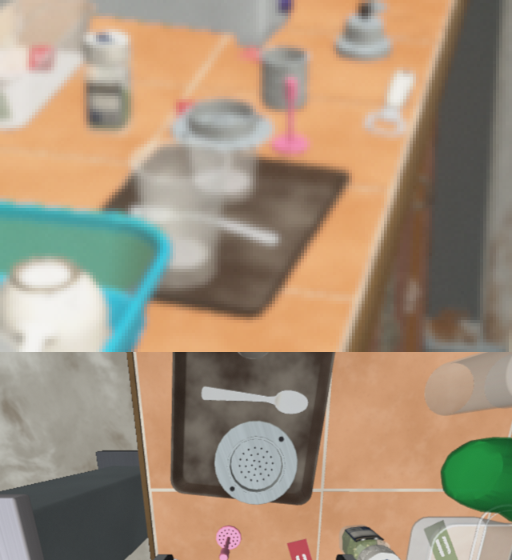

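Picture shows the plate level on the short glass (wrist view (322,137)), matching (0.502, 0.219). Next is the chamber.

```bash
cat > look.py <<'E'
from h import *
def look(n,x,y,zo,h=.22):
    move_ptp([x,y-.03,h],D); wait(.3); p,po=shot("wrist",n+"_l.png")
    r=[]
    for q in place_of(p,n)[:3]:
        X=atz(p,q["position"],zo,po); print(n,round(q["confidence"],2),np.round(q["position"]),np.round(X[:2],4))
        if np.hypot(X[0]-x,X[1]-y)<.025: r.append(X)
    o=[]
    for q in outline_of(p,n)[:1]:
        c=max(cv2.findContours(q["region"].astype(np.uint8),0,1)[0],key=cv2.contourArea)
        l,t,w,hh=cv2.boundingRect(c); print("outline bbox",l,t,w,hh)
    return p,po,(r[0] if r else None)
E
python3 - <<'E'
from look import *
move_ptp([.49,.05,.25],D)
p,po,X=look("chamber",.490,-.0065,0)
# predicted bbox of a chamber at X for cross-check
a=np.linspace(0,2*np.pi,60)
for Y in (X[:2],np.array([.490,-.0065])):
    P=np.array([proj(p,[Y[0]+r*np.cos(t),Y[1]+r*np.sin(t),z],po) for t in a for r,z in((.0225,0),(.025,.003),(.0265,.056))])
    print("pred",np.round(P.min(0)),np.round(P.max(0)-P.min(0)))
print(read_state()["clock"])
E
```

```text
chamber 0.72 [208. 154.] [ 0.3736 -0.0167]
chamber 0.67 [319. 144.] [ 0.4904 -0.0065]
outline bbox 288 120 61 61
pred [289. 120.] [60. 61.]
pred [289. 120.] [60. 61.]
24.75
```

```bash
python3 - <<'E'
from h import *
grasp(.4904,-.0065,.031,.15)
z=read_state()["tool_pos"][2]; up(.22)
print(85*read_state()["width"])
p,po=shot("wrist","g2.png")
move_ptp([.502,.2195,.22],D); up(z+.068+.02,.15)
lower(z+.068-.003)
p2,_=shot("wrist","p2a.png"); p3,_=shot("side","p2s.png")
cv2.imwrite("pics/p2c.png",np.vstack([p2["img"][100:,:,::-1],cv2.resize(p3["img"][190:260,260:400,::-1],(640,320),interpolation=3)])[:600])
print("target z",z+.068)
E
```

```text
grasp width mm 50.2 ff 41.7 tcp [ 0.4907 -0.0065  0.0316]
50.05025148624722
stop z [0.5015 0.2185 0.0993] df [-2.6 -1.   6.6] clock 33.95
target z 0.09956471223273611
```

View pics/p2c.png

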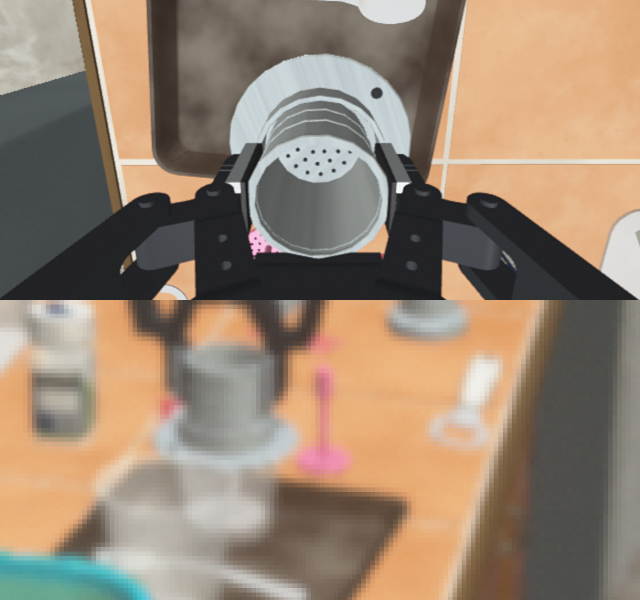

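Chamber is in the ring, seated at the expected height (0.0993 against 0.0996). Releasing it and moving to the press.

```bash
python3 - <<'E'
from look import *
set_gripper(1.); wait(.2); up(.22); move_l([.502,.18,.27]); wait(.2)
p,po=shot("wrist","p2.png")
for q in place_of(p,"chamber")[:2]: print(round(q["confidence"],2),np.round(q["position"]),np.round(atz(p,q["position"],.068,po)[:2],4))
a=np.linspace(0,2*np.pi,60)
for n,r,z in(("chamber",.0265,.124),("brim_plate",.048,.068)):
  for q in outline_of(p,n)[:1]:
    c=max(cv2.findContours(q["region"].astype(np.uint8),0,1)[0],key=cv2.contourArea); print(n,cv2.boundingRect(c))
    P=np.array([proj(p,[.502+r*np.cos(t),.2195+r*np.sin(t),z],po) for t in a]); print("pred",np.round(P.min(0)),np.round(P.max(0)-P.min(0)))
move_ptp([.47,0,.25],D)
p,po,X=look("press",.4448,-.327,0)
for q in outline_of(p,"press")[:3]:
    c=max(cv2.findContours(q["region"].astype(np.uint8),0,1)[0],key=cv2.contourArea); print(q["confidence"],cv2.boundingRect(c))
if X is not None:
  print("pred grip top px",proj(p,[X[0],X[1],.072],po),"disc c",proj(p,[X[0],X[1],.006],po))
  cv2.imwrite("pics/pr.png",cv2.resize(p["img"][60:260,220:420,::-1],(600,600),interpolation=3))
print(read_state()["clock"])
E
```

```text
0.62 [318. 134.] [0.4992 0.2213]
chamber (287, 110, 65, 64)
pred [289. 109.] [65. 65.]
brim_plate (272, 87, 97, 98)
pred [271.  84.] [98. 99.]
press 0.92 [335. 227.] [ 0.4628 -0.4192]
press 0.82 [320. 144.] [ 0.4454 -0.3265]
outline bbox 319 211 35 48
0.87 (319, 211, 35, 48)
0.86 (300, 125, 36, 38)
pred grip top px [319.95092136 153.62443808] disc c [319.5306559  144.18831022]
39.0417
```

View pics/pr.png

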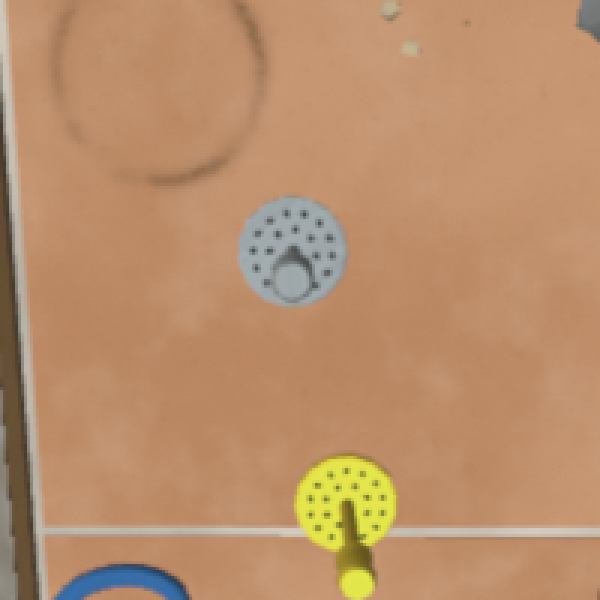

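The steel press shows its disc at (317,144) and its grip top at (317,154), so it stands at (0.4432, -0.3265); the yellow one is clear of it. Grasping the grip.

```bash
python3 - <<'E'
from h import *
grasp(.4432,-.3265,.067,.14,pre=.6,squeeze=30)
z=read_state()["tool_pos"][2]; up(.28)
print(85*read_state()["width"],z)
p,po=shot("wrist","g3.png"); q,_=shot("scene","g3s.png")
x0,y0=[int(v) for v in proj(q,[.443,-.3265,.23])]
print(x0,y0,read_state()["clock"])
c=q["img"][max(0,y0-60):y0+60,x0-60:x0+60,::-1]
cv2.imwrite("pics/g3c.png",np.hstack([cv2.resize(p["img"][150:400,200:440,::-1],(384,400)),cv2.resize(c,(400,400),interpolation=3)]))
E
```

```text
grasp width mm 10.6 ff 29.4 tcp [ 0.4436 -0.3267  0.0673]
10.159770606338911 0.06732830669408885
377 224 42.8833
```

View pics/g3c.png

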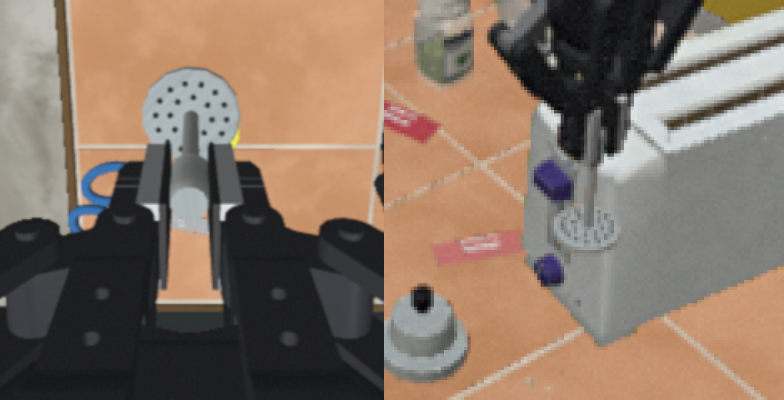

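```bash
python3 - <<'E'
from h import *
z=.0673
move_l([.40,-.1,.29],rate=.3); move_ptp([.501,.2187,.25],D); up(z+.071+.075,.15); wait(.2)
p,po=shot("wrist","p3h.png")
up(z+.071+.058,.08)
lower(z+.071-.0025,step=.003)
p2,_=shot("wrist","p3a.png"); p3,_=shot("side","p3s.png")
print("target z",z+.071)
cv2.imwrite("pics/p3c.png",np.vstack([np.hstack([p["img"][150:400,160:480,::-1],p2["img"][150:400,160:480,::-1]]),cv2.resize(p3["img"][180:250,260:400,::-1],(640,320),interpolation=3)]))
E
```

```text
stop z [0.4999 0.2169 0.1379] df [-2.2 -1.  11.5] clock 51.3167
target z 0.13829999999999998
```

View pics/p3c.png

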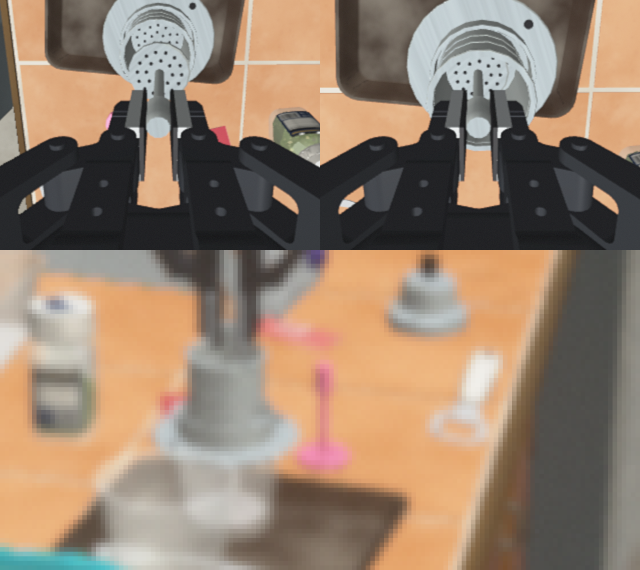

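Press is on the chamber floor (z 0.1379 against 0.1383). Releasing it and moving to the lid.

```bash
python3 - <<'E'
import re
s=open('h.py').read()
s=s.replace('    wait(.2); f0=frc()\n','    wait(.2); f0=frc(); c=np.array(read_state()["tool_pos"])\n').replace('move_l([t[0],t[1],max(zend','move_l([c[0],c[1],max(zend')
open('h.py','w').write(s)
E
python3 - <<'E'
from look import *
set_gripper(.6); wait(.2); up(.26); move_l([.502,.18,.30]); wait(.2)
p,po=shot("wrist","p3.png")
a=np.linspace(0,2*np.pi,60)
for n,r,z in(("chamber",.0265,.124),("brim_plate",.048,.068)):
  for q in outline_of(p,n)[:1]:
    c=max(cv2.findContours(q["region"].astype(np.uint8),0,1)[0],key=cv2.contourArea); print(n,cv2.boundingRect(c))
    P=np.array([proj(p,[.501+r*np.cos(t),.2187+r*np.sin(t),z],po) for t in a]); print("pred",np.round(P.min(0)),np.round(P.max(0)-P.min(0)))
print("pred grip top",proj(p,[.5,.217,.143],po))
set_gripper(1.)
move_ptp([.42,0,.28],D)
p2,po,X=look("lid",.4315,-.1765,0)
if X is not None: print("pred knob",proj(p2,[X[0],X[1],.059],po),"skirt c",proj(p2,[X[0],X[1],0.],po))
cv2.imwrite("pics/ld.png",np.hstack([cv2.resize(i["img"][80:230,245:395,::-1],(400,400),interpolation=3) for i in(p,p2)]))
print(read_state()["clock"])
E
```

```text
chamber (290, 110, 58, 58)
pred [290. 110.] [59. 59.]
brim_plate (276, 89, 89, 91)
pred [274.  87.] [90. 91.]
pred grip top [318.44618155 144.18918562]
lid 0.82 [319. 148.] [ 0.4315 -0.1801]
outline bbox 287 112 66 68
pred knob [319.05581955 156.29948898] skirt c [318.8 147.6]
56.2917
```

View pics/ld.png

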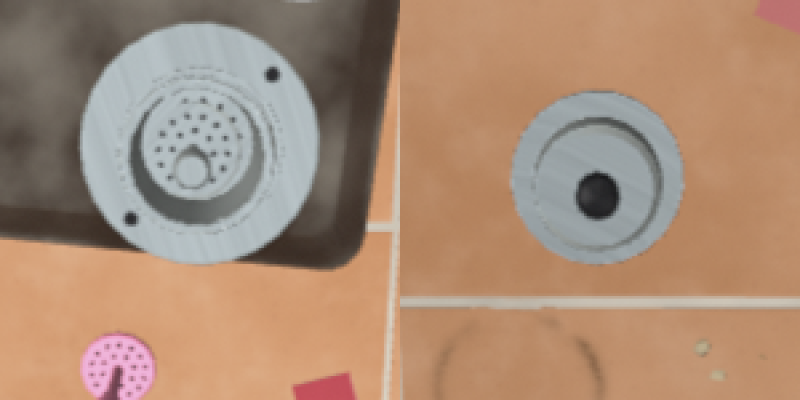

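The chamber matches (0.501, 0.2187), with the press standing grip-up inside it. The lid's knob is at (319,153), giving (0.4317, -0.1777). Grasping the lid.

```bash
python3 - <<'E'
from h import *
grasp(.4317,-.1777,.0575,.14,pre=.7,squeeze=40)
z=read_state()["tool_pos"][2]; up(.28)
print(85*read_state()["width"],z); open("z","w").write(str(z))
move_l([.40,-.1,.29],rate=.3); move_ptp([.501,.2187,.29],D); move_l([.501,.2187,z+.111+.05],rate=.15); wait(.3)
p,po=shot("wrist","p4h.png"); q,_=shot("side"); 
print(np.round(po[0],4),read_state()["clock"])
cv2.imwrite("pics/p4c.png",np.vstack([p["img"][100:400,:,::-1],cv2.resize(q["img"][170:240,255:415,::-1],(640,280),interpolation=3)]))
E
```

```text
grasp width mm 12.6 ff 39.1 tcp [ 0.432  -0.1778  0.0577]
12.473632061078364 0.05769448598918927
[0.5015 0.2189 0.2196] 62.85
```

View pics/p4c.png

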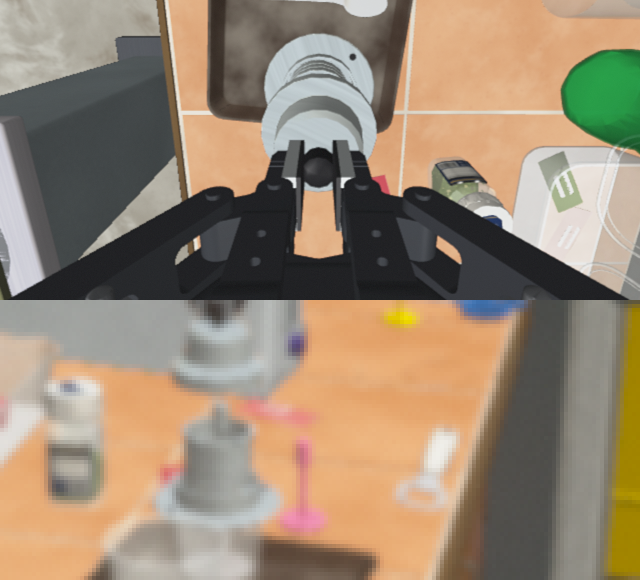

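Lid hangs level above the assembly. Lowering it.

```bash
python3 - <<'E'
from h import *
z=float(open("z").read()); up(z+.111+.02,.08)
lower(z+.111-.0025,step=.002)
print("target",z+.111)
set_gripper(.5); wait(.3); up(.26); move_l([.502,.16,.32]); wait(.3)
p,po=shot("wrist","p4.png"); q,_=shot("side"); 
for r in place_of(p,"lid")[:2]: print(round(r["confidence"],2),np.round(r["position"]),np.round(atz(p,r["position"],.111,po)[:2],4))
print(read_state()["clock"],frc())
cv2.imwrite("pics/p5c.png",np.vstack([p["img"][0:300,:,::-1],cv2.resize(q["img"][180:250,255:415,::-1],(640,280),interpolation=3)]))
E
```

```text
stop z [0.5022 0.2192 0.1686] df [-0.  -2.1  5.5] clock 66.225
target 0.16869448598918926
0.63 [321. 114.] [0.5032 0.2207]
0.24 [236. 279.] [0.4071 0.0397]
68.6917 [ 0.30609928  0.24416719 -1.39867919]
```

View pics/p5c.png

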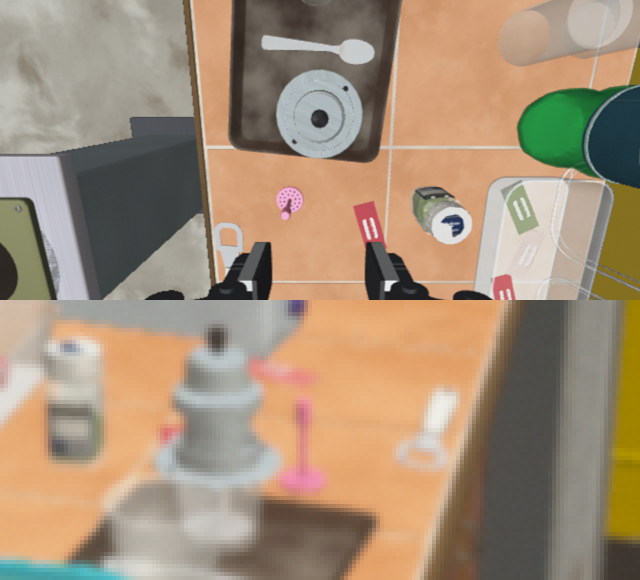

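The picture shows the lid level and centred at (320,118), the full stack upright, and the gripper clear of it. Handing in.

```bash
python3 -c "
from station import *
print(close_job())"
```

```text
the job is handed in; nothing more can be done
None
```

I put the coffee filter together on the short glass (plate, chamber, press, lid), each piece landing within 1 mm of its expected height, and handed the job in at about 69 s; no verdict came back.

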